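# Clear the chips off the ultrasonic cleaner's lid and hold it half open

## Robot

A 6-joint arm with a two-finger parallel gripper is mounted at the origin on the work surface. World frame = base frame: x ahead of the robot, y to its left, z up, the work surface at z = 0. Lengths are in m, angles in rad, forces in N, time in s.
With the tool pointing down it reaches from about 0.35 to 0.925 m from the base axis. Payload 6.4 kg.
Tool frame: the origin (TCP) lies midway between the tips of the shut fingers; the grasp point (between the pads) lies behind it (arm.grip_depth is the z of the grasp point in the tool frame, in m); z points along the fingers, y is the line along which they close (so a half turn about z gives the same grasp; the last joint's range is limited). The gripper opens to 85 mm and grips with 20 to 120 N. Pads are 22 mm wide; open, the fingers measure 114 mm over their backs; the gripper's body (76 mm by 85 mm) begins 54 mm behind the grasp point. The pads swing forward as they close: fully open they stand 13 mm farther back than shut.
Start: joints at [-1.305, 0.245, 1.558, -0, 1.339, -0.174], TCP at [0.277, -0.588, 0.231] pointing down, gripper open.
Joint ranges: [-3.13, 3.13], [-1.02, 2.26], [0.13, 2.54], [-0.95, 4.09], [0.21, 2.88], [-2.74, 2.74]. Speed limits (rad/s): [2.57, 2.57, 3.14, 3.14, 3.14, 3.14].

## Interface

Orientations are given as a unit quaternion [w, x, y, z].
In Python, from station import arm gives the robot as it stands.
- The arm moves only by the tool jog_arm, never from a script. Its argument "commands" is a list of rows, each a list of 5 numbers: the shift along the tool's x, y, z in m, then the turn about the tool's z in degrees, then the opening, from 0 (shut) to 1 (fully open). In form: [[dx, dy, dz, yaw, fingers], ...]. A call has 1 to 12 rows; each row is the pose to reach, as a shift and turn from the pose commanded when the call began, along the tool's axes at that moment; what a row does not reach only later rows make up. A row lasts 1/10 s, in which the tool goes at most 50 mm and 8.59 degrees, less where a joint would pass 70% of its speed; a pose out of reach is approached as far as the arm can. A call with a gripper value outside its range is refused whole. The fingers move at their own pace and stop on an object; "squeeze" is the grip in N (left out, the last holds). Time passes only in rows, so rows that repeat a pose let the fingers close. It gives the time, the measured TCP pose, the force, the opening and the grip force at its end, in the units of the state.
- arm.observe(): the state, without advancing time (a new reading comes with each control period).
- arm.camera(name): name is "scene" or "top"; returns the picture (420x560x3 uint8, red, green, blue); there is no depth.
- arm.camera_params(name): a dict with "fx", "fy", "cx", "cy" (pixels), "pose" (4x4, takes a point from camera to world coordinates). Camera axes: x right, y down, z forward; pixel columns grow to the right and rows downward; lengths in m; the calibration is good to about 2 mm. A picture is of the moment at which its call begins. camera_params takes no time and is no camera call.
- arm.job_done(): hands the job in; it is judged then, once.
The state is a dict: "time": time; "joint_positions": joint angles; "joint_vel": joint speeds; "joint_efforts": joint torques, N m; "tcp_pos": TCP position; "ee_rot": TCP orientation; "contact_force": force on the tool from outside, world axes, zero at the start; "moment": the same for the moment, N m; "gripper_width": finger opening in m; "gripper_force": force on a finger pad.
Only numpy, scipy, OpenCV 4.12 (cv2) and the standard library are available. Lean on these libraries where they do the work, as an engineer would, in place of code of your own. Each camera call takes 0.05 s, during which the arm holds its last target. There are 200 camera calls.

## Task

Take the yellow scraper block and push the four steel chips off the shut lid of the ultrasonic cleaner into the red bin beside it, never touching the sharp chips with the fingers, then put the scraper back on its black mat and let go of it. Only when the lid is clear, raise it by its front handle to 45 degrees (half open, so that its drips still run back into the tank while I take out the basket) and don't let it drop; it falls shut by itself, so finish while still holding it there, quite still. Leave everything else on the bench where it is.

Things in the scene. Friction and masses are not known exactly. Their poses are not given: they have to be found in the camera images.
- cleaner_lid (a joint): opening of the lid in rad: 0 shut (flat), grows as its front edge rises, 0.785 = 45 degrees, stop at 1.4. Steel plate 214 mm front to back, 316 wide, 12 thick, 0.45 to 0.75 kg, hinged at its far edge; turns freely and falls shut from any angle when let go. Axis: through point lid_hinge, along the cleaner's y; the shut lid's underside is at axis height, its front edge 207 mm before the axis.
- cleaner: stainless ultrasonic parts cleaner, 200 mm deep (x) by 290 wide (y), 152 high without the lid; fixed. Origin: centre of its underside, on the bench. x points away from the robot, to the hinge; black control panel and lid handle on its -x front. Stands turned by up to 0.15 rad. The shut lid's top is 164 mm above the bench and spans x -107 to 107, y -158 to 158 mm in this frame.
- lid_hinge (a point): point on the hinge axis, at the middle of its width, 100 mm behind the cleaner's origin and 152 mm above the bench; does not move with the lid
- lid_top (a point): middle of the shut lid's top surface, 164 mm above the bench, straight above the cleaner's origin; does not move with the lid
- lid_handle (a point): black D handle before the lid's front edge: round bar 12 mm thick, 112 long, along the cleaner's y, 40 mm before the edge (34 mm clear gap, open above and below), a post to the lid at each end. Origin: middle of the bar; lid shut: 158 mm above the bench, 247 mm before the hinge axis, 6 mm above it. The frame turns with the lid.
- scraper: yellow hand scraper standing on its black foot on the mat. Foot 120 mm long (x) by 28 (y), 14 high; yellow body 116 x 26 mm up to height 34; grip on top 80 long by 24 mm thick, heights 34 to 66: pinch it across its y. About 0.15 kg. Origin: centre of the foot's underside.
- mat: thin black rubber mat on the bench, fixed, 170 x 210 mm (its x, y), 3 mm thick. Origin: centre of its underside. The scraper belongs anywhere on it.
- chip_bin: red stacking bin for chips, fixed, close against one side of the cleaner (left or right, it changes): 200 mm (x) by 130 (y), 110 high (front wall 75), walls 3. Its near inner wall lies 8 mm inside the lid's side edge, so what is pushed over that edge drops in. Origin: centre of its underside; axes as the cleaner's.
- seal_bin: blue plastic bin of the same size on the cleaner's other side, with new seals in it; fixed. No chips in here.
- chip0: dark steel chip, about 18 x 14 mm and 6 mm thick, 12 g, lying loose on the lid, within 42 mm of the lid's middle line front to back and 90 mm to either side of its centre. Origin: underside, near its middle.
- chip1: dark steel chip, about 18 x 14 mm and 6 mm thick, 12 g, lying loose on the lid, within 42 mm of the lid's middle line front to back and 90 mm to either side of its centre. Origin: underside, near its middle.
- chip2: dark steel chip, about 18 x 14 mm and 6 mm thick, 12 g, lying loose on the lid, within 42 mm of the lid's middle line front to back and 90 mm to either side of its centre. Origin: underside, near its middle.
- chip3: dark steel chip, about 18 x 14 mm and 6 mm thick, 12 g, lying loose on the lid, within 42 mm of the lid's middle line front to back and 90 mm to either side of its centre. Origin: underside, near its middle.
- spray_bottle: white spray bottle with a yellow trigger head and blue band, 84 mm across, 236 mm tall. Bystander: leave where it stands. Origin: its underside, at the middle.
- oil_jug: black oil jug with a red cap, 62 x 100 x 200 mm. Bystander: leave where it stands. Origin: its underside, at the middle.
- coil_spring: orange shock coil spring standing on end, 69 mm across, 130 mm tall. Bystander: leave where it stands. Origin: its underside, at the middle.
- air_can: black shock air can standing on end, 60 mm across, 140 mm tall. Bystander: leave where it stands. Origin: its underside, at the middle.
- grease_jar: grease jar with a red cap, 68 mm across, 70 mm tall. Bystander: leave where it stands. Origin: its underside, at the middle.
- screwdriver: screwdriver with a red handle, lying on the bench; its x axis runs along it. Bystander: leave where it stands. Origin: its underside, at the middle.
- spanner: steel open spanner, lying on the bench; its x axis runs along it. Bystander: leave where it stands. Origin: its underside, at the middle.
Not all that is in view belongs to the job. Leave any purple or turquoise look-alike of the scraper alone.

How it is judged:
On the way, in this order (a step that is already met when the one before it is completed fails the run):
1. all four chips lie in the red bin (x of chip0 in the frame of chip_bin between -0.1 and 0.1 m and y of chip0 in the frame of chip_bin between -0.065 and 0.065 m and z of each of chip0, chip1, chip2, chip3 in the frame of chip_bin below 0.08 m and x of chip1 in the frame of chip_bin between -0.1 and 0.1 m and y of chip1 in the frame of chip_bin between -0.065 and 0.065 m and x of chip2 in the frame of chip_bin between -0.1 and 0.1 m and y of chip2 in the frame of chip_bin between -0.065 and 0.065 m and x of chip3 in the frame of chip_bin between -0.1 and 0.1 m and y of chip3 in the frame of chip_bin between -0.065 and 0.065 m), for 0.2 s.
2. the scraper stands or lies on the mat, let go (x of scraper in the frame of mat between -0.085 and 0.085 m and y of scraper in the frame of mat between -0.105 and 0.105 m and z of scraper in the frame of mat below 0.065 m and linear speed of scraper below 0.05 m/s and contact force between scraper and the arm below 0.1 N and contact force between scraper and the fingers below 0.1 N), for 0.2 s.
3. the lid is held by its handle at 45 degrees (value of joint cleaner_lid between 0.698132 and 0.872665 rad and velocity of joint cleaner_lid between -0.08 and 0.08 rad/s and (contact force between the fingers and cleaner_lid_c1 above 0.5 N or contact force between the fingers and cleaner_lid_c2 above 0.5 N or contact force between the fingers and cleaner_lid_c3 above 0.5 N or contact force between the fingers and cleaner_lid_c4 above 0.5 N or contact force between the fingers and cleaner_lid_c5 above 0.5 N)), for 0.3 s.
At the end, for the whole second after the job is handed in: The lid is held still (under 0.08 rad/s) at 45 degrees, give or take 5, by the fingers on its handle; the four chips lie in the red bin, the scraper lies released on the mat, and no bystander has moved 30 mm (all of step 1 and all of step 2 and all of step 3 and distance of each of spray_bottle, oil_jug, coil_spring, air_can, grease_jar, screwdriver, spanner from where it was at the start of the episode below 0.03 m and linear speed of each of chip0, chip1, chip2, chip3 below 0.05 m/s); the arm keeps its last pose, push and grip.
It fails at once if a chip is touched with the fingers (contact force between the fingers and chip0 above 0.5 N or contact force between the fingers and chip1 above 0.5 N or contact force between the fingers and chip2 above 0.5 N or contact force between the fingers and chip3 above 0.5 N).
It fails at once if the lid is raised while a chip is not yet in the red bin (value of joint cleaner_lid above 0.1 rad and not ((x of chip0 in the frame of chip_bin between -0.1 and 0.1 m and y of chip0 in the frame of chip_bin between -0.065 and 0.065 m and z of chip0 in the frame of chip_bin below 0.08 m) and (x of chip1 in the frame of chip_bin between -0.1 and 0.1 m and y of chip1 in the frame of chip_bin between -0.065 and 0.065 m and z of chip1 in the frame of chip_bin below 0.08 m) and (x of chip2 in the frame of chip_bin between -0.1 and 0.1 m and y of chip2 in the frame of chip_bin between -0.065 and 0.065 m and z of chip2 in the frame of chip_bin below 0.08 m) and (x of chip3 in the frame of chip_bin between -0.1 and 0.1 m and y of chip3 in the frame of chip_bin between -0.065 and 0.065 m and z of chip3 in the frame of chip_bin below 0.08 m))).
It fails at once if the lid drops (closes faster than 1.5 rad/s) (velocity of joint cleaner_lid below -1.5 rad/s).
It fails at once if a bystander is moved by more than 30 mm (distance of any of spray_bottle, oil_jug, coil_spring, air_can, grease_jar, screwdriver, spanner from where it was at the start of the episode above 0.03 m).
It also fails if it takes over 64 s, if anything falls off the work surface, if the arm or the gripper's body presses on something with over 40 N, if the wrist force passes 120 N, or if a joint passes its speed limit or range.

## Working session

There is one attempt and no reset: what is moved stays moved. The work goes in short steps, Python scripts to look and compute and a tool call to move; the robot and the scene stay as the last step left them, time stands still between calls to the robot, and variables do not carry over. Pictures are saved under pics/ and viewed, at most 10 in all, crops included, and the job is handed in when it is done.

Besides the shell and the picture viewer there is one more tool, called after "Request:" by a JSON object that holds its "method" and its "body", one argument or row to a line. jog_arm: Moves the arm, as the interface text tells. Its arguments: {"type":"object","properties":{"commands":{"type":"array"},"squeeze":{"type":"number"}},"required":["commands"]}

```bash
ls; mkdir -p pics; python3 - <<'E'
from station import arm
import cv2,numpy as np
for n in("top","scene"):
    cv2.imwrite(f"pics/{n}0.png",arm.camera(n)[:,:,::-1])
    p=arm.camera_params(n);print(n,p["fx"],p["fy"],p["cx"],p["cy"],np.round(p["pose"],3).tolist())
s=arm.observe();print({k:np.round(v,3).tolist() for k,v in s.items()},arm.grip_depth)
E
```

```text
pics
top 402.86679542619567 402.86679542619567 275.3554806292623 210.20415043346782 [[0.019, -0.997, 0.076, 0.378], [-1.0, -0.018, 0.005, 0.015], [-0.004, -0.077, -0.997, 1.378], [0.0, 0.0, 0.0, 1.0]]
scene 393.8460697236978 393.8460697236978 280.20231090770864 202.59551896292717 [[0.717, 0.505, -0.481, 1.164], [0.697, -0.53, 0.483, -0.635], [-0.011, -0.682, -0.732, 1.161], [0.0, 0.0, 0.0, 1.0]]
{'time': 0.1, 'joint_positions': [-1.305, 0.246, 1.559, 0.0, 1.339, -0.174], 'joint_vel': [0.001, -0.003, -0.003, -0.001, 0.002, 0.0], 'joint_efforts': [0.002, -43.067, -32.713, 0.0, 0.003, -0.0], 'tcp_pos': [0.277, -0.588, 0.23], 'ee_rot': [-0.001, 0.976, 0.218, -0.0], 'contact_force': [0.292, -0.13, -0.72], 'moment': [0.017, 0.01, 0.026], 'gripper_force': 0.0, 'gripper_width': 0.086} -0.0187
```

View pics/top0.png

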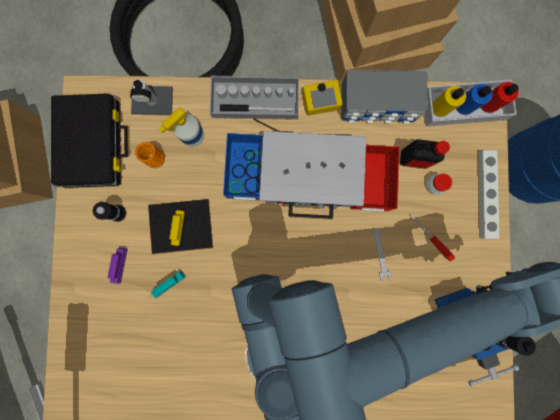

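View pics/scene0.png

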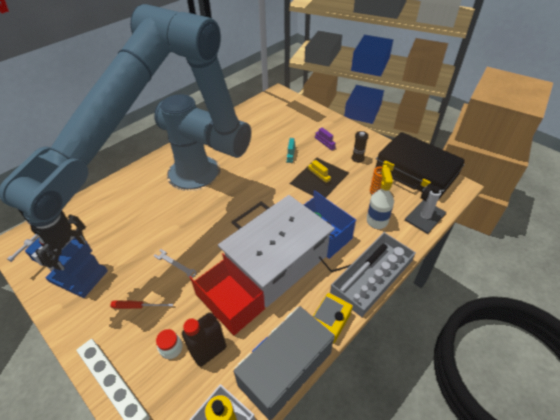

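The top view shows the scraper near (177,228) on the mat, the lid centred near (313,168), four chips at (286,171), (308,165), (324,164) and (341,165), the handle at (311,211), and the red bin on the right (-y). The scene view agrees. Next I'll measure these.

```bash
cat > h.py <<'E'
from station import arm
import cv2,numpy as np
def ray(n,u,v):
    p=arm.camera_params(n);T=np.array(p["pose"])
    d=T[:3,:3]@np.array([(u-p["cx"])/p["fx"],(v-p["cy"])/p["fy"],1.]);return T[:3,3],d
def onz(n,u,v,z):
    o,d=ray(n,u,v);return o+d*(z-o[2])/d[2]
def proj(n,P):
    p=arm.camera_params(n);q=np.linalg.inv(p["pose"])@np.append(P,1.);return q[0]/q[2]*p["fx"]+p["cx"],q[1]/q[2]*p["fy"]+p["cy"]
def cr(im,x0,x1,y0,y1,k):return cv2.resize(im[y0:y1,x0:x1],None,fx=k,fy=k,interpolation=cv2.INTER_NEAREST)
E
python3 - <<'E'
from h import *
t=cv2.imread("pics/top0.png");s=cv2.imread("pics/scene0.png")
a=cr(t,145,217,195,255,5);b=cr(s,285,357,150,210,5);c=cr(t,220,400,125,220,4)
o=np.zeros((300+380,720,3),np.uint8);o[:300,:360]=a;o[:300,360:]=b;o[300:]=c
cv2.imwrite("pics/c1.png",cv2.resize(o,(635,600)))
def fit(pts,z):
    P=np.array([onz("top",u,v,z)[:2] for u,v in pts],np.float32);return P
hsv=cv2.cvtColor(t,cv2.COLOR_BGR2HSV)
def comp(m,box):
    x0,x1,y0,y1=box;mm=np.zeros_like(m);mm[y0:y1,x0:x1]=m[y0:y1,x0:x1]
    n,l,st,ce=cv2.connectedComponentsWithStats(mm);return l,st,ce
m=((hsv[...,1]<40)&(hsv[...,2]>110)).astype(np.uint8)
l,st,ce=comp(m,(240,380,128,212));k=1+st[1:,4].argmax();print(st[k],ce[k])
cs,_=cv2.findContours((l==k).astype(np.uint8),cv2.RETR_EXTERNAL,2)
r=cv2.minAreaRect(fit(cs[0][:,0],.164));print("lid",r)
inv=((hsv[...,2]<110)).astype(np.uint8);l,st,ce=comp(inv,(265,362,140,195))
for i in range(1,len(st)):print("chip",st[i],onz("top",*ce[i],.169).round(3))
y=cv2.inRange(hsv,(20,120,80),(35,255,255));l,st,ce=comp(y,(150,212,200,250));k=1+st[1:,4].argmax()
cs,_=cv2.findContours((l==k).astype(np.uint8),cv2.RETR_EXTERNAL,2)
print("scr",st[k],cv2.minAreaRect(fit(cs[0][:,0],.037)),cv2.minAreaRect(fit(cs[0][:,0],.069)))
d=(hsv[...,2]<70).astype(np.uint8)|(l==k).astype(np.uint8);l,st,ce=comp(d,(140,225,192,260));k=1+st[1:,4].argmax()
cs,_=cv2.findContours((l==k).astype(np.uint8),cv2.RETR_EXTERNAL,2);print("mat",cv2.minAreaRect(fit(cs[0][:,0],.003)))
E
```

```text
[ 259  131  107   75 7076] [312.58479367 168.06274731]
lid ((0.6036331057548523, -0.08946801722049713), (0.31452298164367676, 0.21559929847717285), 87.76821899414062)
chip [306 162   4   6  21] [ 0.611 -0.074  0.169]
chip [320 162   6   6  23] [ 0.613 -0.12   0.169]
chip [339 163   6   5  21] [ 0.612 -0.177  0.169]
chip [283 169   6   5  21] [ 0.59  -0.008  0.169]
scr [169 210  16  36 391] ((0.41750648617744446, 0.35142457485198975), (0.03883318230509758, 0.11876451969146729), 83.53240966796875) ((0.41656213998794556, 0.34339383244514465), (0.037906747311353683, 0.11593109369277954), 83.53244018554688)
mat ((0.42413461208343506, 0.34682637453079224), (0.16490484774112701, 0.20504683256149292), 6.9154534339904785)
```

View pics/c1.png

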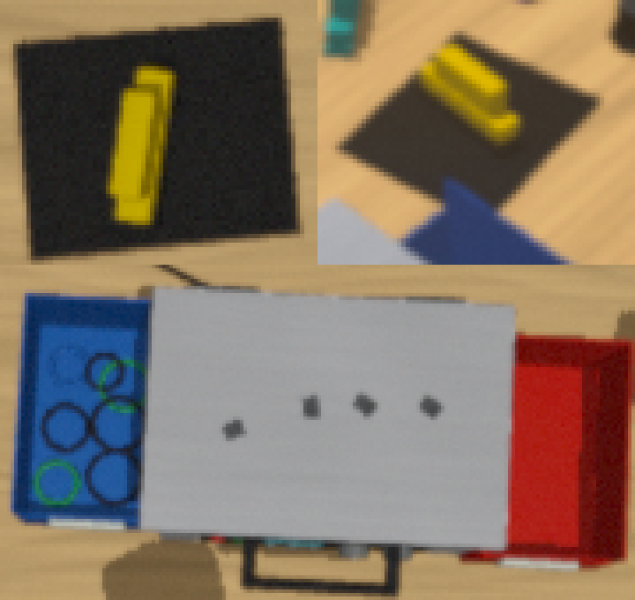

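The crop gives the grip top centre at about px (175.4,227.2) and the scraper body centre at (177.6,228.1). The lid's yaw is about -2.2°, and the chips lie in a strip ±30 mm front to back. I can clear them in one sweep with the scraper lying along the cleaner's x.

```bash
cat >> h.py <<'E'
def go(x,y,z,ang):
    s=arm.observe();w,a,b,c=s["ee_rot"]
    from scipy.spatial.transform import Rotation as R
    M=R.from_quat([a,b,c,w]).as_matrix();d=M.T@(np.array([x,y,z])-s["tcp_pos"])
    cur=np.degrees(np.arctan2(M[1,0],M[0,0]));print("shift",d.round(4),"yaw",round((cur-ang+180)%360-180,1))
E
python3 - <<'E'
from h import *
print(onz("top",175.4,227.2,.069),onz("top",177.6,228.1,.037))
go(.5,0,.3,-6.5)
E
```

```text
[0.41692373 0.3457779  0.069     ] [0.41501821 0.34641952 0.037     ]
shift [ 0.4523 -0.4367 -0.0688] yaw 31.7
```

Request:
{"method": "jog_arm", "body": {
  "commands": [
    [0.2,-0.19,-0.07,12,1],
    [0.452,-0.437,-0.07,31.7,1],
    [0.452,-0.437,-0.07,31.7,1],
    [0.452,-0.437,-0.07,31.7,1],
    [0.452,-0.437,-0.07,31.7,1],
    [0.452,-0.437,-0.07,31.7,1],
    [0.452,-0.437,-0.07,31.7,1],
    [0.452,-0.437,-0.07,31.7,1],
    [0.452,-0.437,-0.07,31.7,1],
    [0.452,-0.437,-0.07,31.7,1],
    [0.452,-0.437,-0.07,31.7,1],
    [0.452,-0.437,-0.07,31.7,1]
  ]
}}

```text
time: 1.3
tcp_pos: [0.4881, -0.029, 0.298]
ee_rot: [0.0, 0.998, -0.057, -0.0]
contact_force: [1.2, -1.0, -0.2]
gripper_width: 0.0854
gripper_force: 0.0
```

Request:
{"method": "jog_arm", "body": {
  "commands": [
    [-0.114,-0.364,0.1,0,1],
    [-0.114,-0.364,0.1,0,1],
    [-0.114,-0.364,0.1,0,1],
    [-0.114,-0.364,0.1,0,1],
    [-0.114,-0.364,0.1,0,1],
    [-0.114,-0.364,0.1,0,1],
    [-0.114,-0.364,0.1,0,1],
    [-0.114,-0.364,0.1,0,1],
    [-0.114,-0.364,0.188,0,1],
    [-0.114,-0.364,0.188,0,1],
    [-0.114,-0.364,0.188,0,1],
    [-0.114,-0.364,0.188,0,1]
  ]
}}

```text
time: 2.5
tcp_pos: [0.4158, 0.3433, 0.1101]
ee_rot: [0.0, 0.998, -0.057, -0.001]
contact_force: [0.5, 0.3, 1.0]
gripper_width: 0.0855
gripper_force: 0.0
```

```bash
python3 - <<'E'
from h import *
print(arm.observe()["tcp_pos"]);go(.416,.346,.041,-6.5)
a=cr(cv2.cvtColor(arm.camera("top"),4),135,235,180,280,5);b=cr(cv2.cvtColor(arm.camera("scene"),4),270,370,120,220,5)
cv2.imwrite("pics/c2.png",cv2.resize(np.hstack([a,b]),(800,400)))
E
```

```text
[0.41583263 0.34328667 0.11012113]
shift [-0.0001 -0.0028  0.0691] yaw -0.0
```

View pics/c2.png

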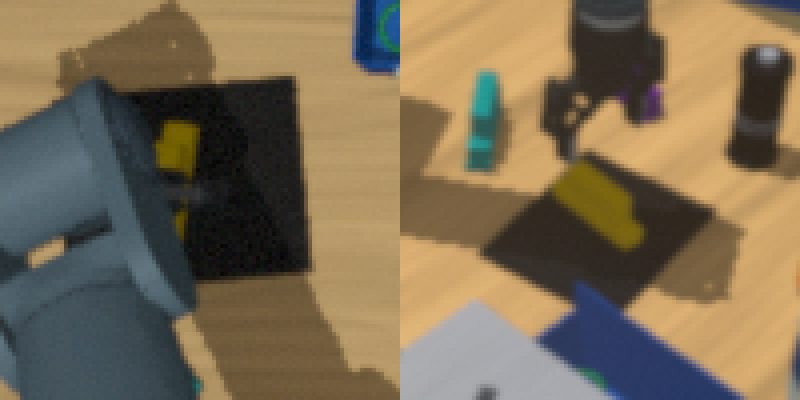

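The gripper sits over the scraper, with a finger on each side across its width, so I'll go down and grip.

Request:
{"method": "jog_arm", "body": {
  "commands": [
    [0,-0.001,0.03,0,1],
    [0,-0.001,0.055,0,1],
    [0,-0.001,0.069,0,1],
    [0,-0.001,0.069,0,1],
    [0,-0.001,0.069,0,0],
    [0,-0.001,0.069,0,0],
    [0,-0.001,0.069,0,0],
    [0,-0.001,0.069,0,0],
    [0,-0.001,0.069,0,0],
    [0,-0.001,0.069,0,0]
  ],
  "squeeze": 60
}}

```text
time: 3.6
tcp_pos: [0.4166, 0.3448, 0.0418]
ee_rot: [-0.0, 0.998, -0.057, 0.001]
contact_force: [-1.2, 0.9, 5.3]
gripper_width: 0.023
gripper_force: 62.0
```

Request:
{"method": "jog_arm", "body": {
  "commands": [
    [0,0,-0.04,0,0],
    [0,0,-0.09,0,0],
    [0,0,-0.14,0,0],
    [0,0,-0.19,0,0],
    [0.02,0.03,-0.22,-1,0],
    [0.225,0.289,-0.22,-4.3,0],
    [0.225,0.289,-0.22,-4.3,0],
    [0.225,0.289,-0.22,-4.3,0],
    [0.225,0.289,-0.22,-4.3,0],
    [0.225,0.289,-0.22,-4.3,0],
    [0.225,0.289,-0.22,-4.3,0],
    [0.225,0.289,-0.22,-4.3,0]
  ]
}}

```text
time: 4.8
tcp_pos: [0.6077, 0.0286, 0.26]
ee_rot: [0.0, 1.0, -0.021, -0.001]
contact_force: [-0.2, 0.2, -1.4]
gripper_width: 0.0229
gripper_force: 61.4
```

Request:
{"method": "jog_arm", "body": {
  "commands": [
    [0,0,0,0,0],
    [0,0,0,0,0]
  ]
}}

```text
time: 5.0
tcp_pos: [0.6065, 0.0315, 0.2599]
ee_rot: [-0.0, 1.0, -0.02, -0.001]
contact_force: [-0.4, -0.2, -2.0]
gripper_width: 0.023
gripper_force: 61.5
```

```bash
python3 - <<'E'
from h import *
s=arm.observe();print(s["tcp_pos"],s["contact_force"]);go(.608,.032,.2065,-2.2)
a=cr(cv2.cvtColor(arm.camera("top"),4),225,405,110,220,4);b=cr(cv2.cvtColor(arm.camera("scene"),4),190,370,140,250,4)
cv2.imwrite("pics/c3.png",cv2.resize(np.vstack([a,b]),(490,600)))
E
```

```text
[0.60646022 0.03147896 0.25986891] [-0.42154032 -0.15048256 -1.97131309]
shift [ 0.0016 -0.0006  0.0534] yaw -0.1
```

View pics/c3.png

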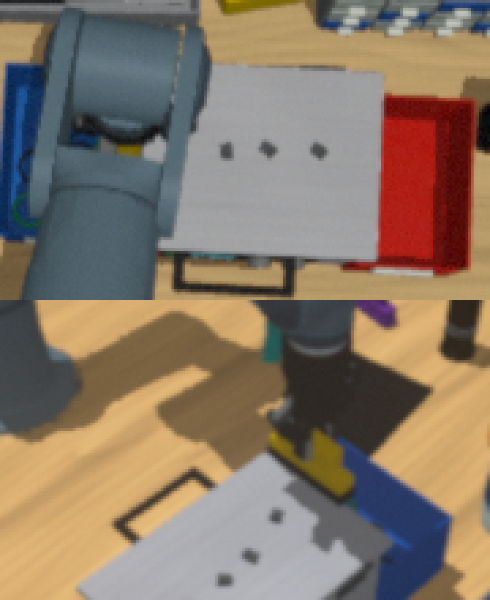

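The scraper is held level over the lid's +y end, with all the chips on its -y side. Now I'll lower it.

Request:
{"method": "jog_arm", "body": {
  "commands": [
    [0.001,0,0.03,0,0],
    [0.001,0,0.046,0,0],
    [0.001,0,0.051,0,0],
    [0.001,0,0.053,0,0],
    [0.001,0,0.054,0,0],
    [0.001,0,0.055,0,0]
  ]
}}

```text
time: 5.7
tcp_pos: [0.6085, 0.0318, 0.2072]
ee_rot: [0.0, 1.0, -0.019, 0.001]
contact_force: [-0.9, -0.2, -1.8]
gripper_width: 0.0231
gripper_force: 61.4
```

Request:
{"method": "jog_arm", "body": {
  "commands": [
    [0,0.01,0.0005,0,0],
    [0,0.025,0.001,0,0],
    [0,0.04,0.001,0,0],
    [0,0.055,0.001,0,0],
    [0,0.07,0.001,0,0],
    [0,0.085,0.001,0,0],
    [0,0.1,0.001,0,0],
    [0,0.115,0.001,0,0],
    [0,0.13,0.001,0,0],
    [0,0.145,0.001,0,0],
    [0,0.16,0.001,0,0],
    [0,0.16,0.001,0,0]
  ]
}}

```text
time: 6.9
tcp_pos: [0.6017, -0.1301, 0.2051]
ee_rot: [0.0, 1.0, -0.02, 0.0]
contact_force: [0.4, 0.5, -1.4]
gripper_width: 0.023
gripper_force: 61.4
```

```bash
python3 - <<'E'
from h import *
s=arm.observe();print(s["tcp_pos"],s["contact_force"])
a=cr(cv2.cvtColor(arm.camera("top"),4),225,405,110,220,4);b=cr(cv2.cvtColor(arm.camera("scene"),4),190,370,190,300,4)
cv2.imwrite("pics/c4.png",cv2.resize(np.vstack([a,b]),(490,600)))
E
```

```text
[ 0.60174644 -0.13014551  0.20506306] [ 0.41776594  0.4568001  -1.44777476]
```

View pics/c4.png

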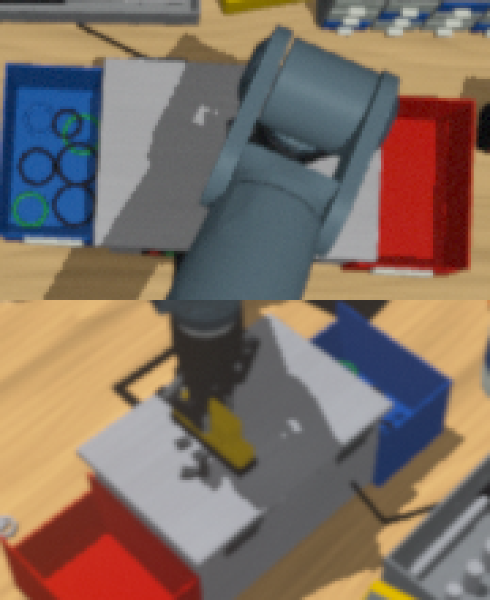

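All four chips are bunched on the scraper's -y side, so I'll go on pushing over the edge.

Request:
{"method": "jog_arm", "body": {
  "commands": [
    [0,0.01,0,0,0],
    [0,0.022,0,0,0],
    [0,0.034,0,0,0],
    [0,0.046,0,0,0],
    [0,0.058,0,0,0],
    [0,0.07,0,0,0],
    [0,0.082,0,0,0],
    [0,0.094,0,0,0],
    [0,0.106,0,0,0],
    [0,0.116,0,0,0],
    [0,0.124,0,0,0],
    [0,0.124,0,0,0]
  ]
}}

```text
time: 8.2
tcp_pos: [0.5969, -0.2531, 0.205]
ee_rot: [0.0, 1.0, -0.02, 0.0]
contact_force: [0.2, 0.0, -2.2]
gripper_width: 0.023
gripper_force: 61.3
```

Request:
{"method": "jog_arm", "body": {
  "commands": [
    [0,0.003,0,0,0],
    [0,0.003,0,0,0],
    [0,-0.03,-0.04,0,0],
    [0,-0.08,-0.08,0,0],
    [0,-0.13,-0.08,0,0],
    [0,-0.18,-0.08,0,0],
    [0,-0.18,-0.08,0,0]
  ]
}}

```text
time: 8.9
tcp_pos: [0.6039, -0.0674, 0.2861]
ee_rot: [-0.0, 1.0, -0.017, 0.001]
contact_force: [-0.1, -0.1, -2.3]
gripper_width: 0.0229
gripper_force: 61.2
```

```bash
python3 - <<'E'
from h import *
s=arm.observe();print(s["tcp_pos"],s["contact_force"],s["gripper_width"])
a=cr(cv2.cvtColor(arm.camera("top"),4),225,405,110,220,4);b=cr(cv2.cvtColor(arm.camera("scene"),4),190,370,200,330,4)
cv2.imwrite("pics/c5.png",cv2.resize(np.vstack([a,b]),(450,600)))
E
```

```text
[ 0.60394213 -0.06742852  0.2861186 ] [-0.11538129 -0.13569859 -2.34446325] 0.02292957616212485
```

View pics/c5.png

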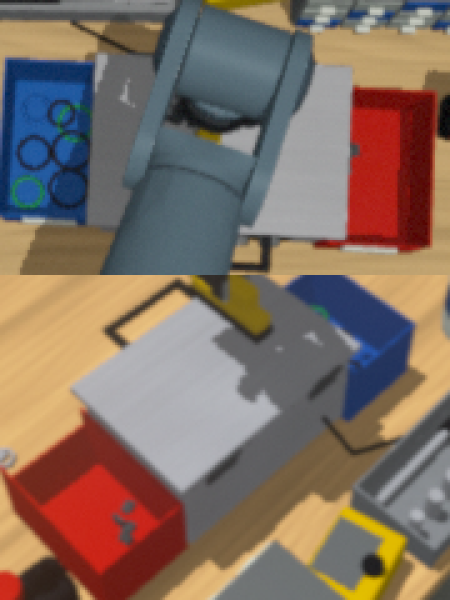

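The scene view shows four chips on the red bin's floor and a clear lid. Next I'll take the scraper back to the mat.

Request:
{"method": "jog_arm", "body": {
  "commands": [
    [-0.2,-0.405,0,0,0],
    [-0.2,-0.405,0,0,0],
    [-0.2,-0.405,0,0,0],
    [-0.2,-0.405,0,0,0],
    [-0.2,-0.405,0,0,0],
    [-0.2,-0.405,0,0,0],
    [-0.2,-0.405,0,0,0],
    [-0.2,-0.405,0,0,0],
    [-0.2,-0.405,0,0,0],
    [-0.2,-0.405,0,0,0],
    [-0.2,-0.405,0.05,0,0],
    [-0.2,-0.405,0.1,0,0]
  ]
}}

```text
time: 10.2
tcp_pos: [0.4218, 0.34, 0.1855]
ee_rot: [-0.001, 1.0, -0.019, 0.002]
contact_force: [0.6, 0.5, -2.5]
gripper_width: 0.0232
gripper_force: 61.5
```

Request:
{"method": "jog_arm", "body": {
  "commands": [
    [0,0,0.04,0,0],
    [0,0,0.08,0,0],
    [0,0,0.11,0,0],
    [0,0,0.13,0,0],
    [0,0,0.135,0,0],
    [0,0,0.135,0,0]
  ]
}}

```text
time: 10.8
tcp_pos: [0.4201, 0.3391, 0.0494]
ee_rot: [0.0, 1.0, -0.02, -0.001]
contact_force: [-0.0, -0.2, -1.3]
gripper_width: 0.0229
gripper_force: 61.3
```

Request:
{"method": "jog_arm", "body": {
  "commands": [
    [0,0,0.003,0,0],
    [0,0,0.006,0,0],
    [0,0,0.0075,0,0],
    [0,0,0.0075,0,0],
    [0,0,0.0075,0,1],
    [0,0,0.0075,0,1],
    [0,0,0.0075,0,1],
    [0,0,0.0075,0,1],
    [0,0,0.0075,0,1],
    [0,0,0.0075,0,1],
    [0,0,-0.03,0,1],
    [0,0,-0.08,0,1]
  ]
}}

```text
time: 12.0
tcp_pos: [0.4174, 0.339, 0.1281]
ee_rot: [0.002, 1.0, -0.019, -0.003]
contact_force: [1.0, 0.1, 0.0]
gripper_width: 0.0854
gripper_force: 0.0
```

Request:
{"method": "jog_arm", "body": {
  "commands": [
    [0,0,-0.05,0,1],
    [0,0,-0.1,0,1],
    [0,0,-0.15,0,1],
    [0,0,-0.15,-8,1],
    [0,0,-0.15,-16,1]
  ]
}}

```text
time: 12.5
tcp_pos: [0.4205, 0.3407, 0.2827]
ee_rot: [-0.001, 0.992, 0.123, 0.002]
contact_force: [-0.1, 0.3, -0.5]
gripper_width: 0.0857
gripper_force: 0.0
```

```bash
python3 - <<'E'
from h import *
s=arm.observe();print(s["tcp_pos"],s["contact_force"],s["gripper_width"])
# handle: dark bar before the lid's front edge in the first top view
t=cv2.imread("pics/top0.png").max(2)
for u in range(296,330,4):
    c=t[205:222,u].astype(float);w=np.clip(120-c,0,None);v=205+(w*np.arange(17)).sum()/w.sum()
    print(u,c.astype(int).tolist(),onz("top",u,v,.158).round(4))
c=t[200:203+6].min(0);print(t[211,280:345].tolist())
L=np.array([.6036,-.0895]);ex=np.array([.9992,-.039])
print("bar from lid",L-.147*ex); go(*(L-.147*ex),.26,87.8)
im=cv2.cvtColor(arm.camera("scene"),4);cv2.imwrite("pics/c6.png",cv2.resize(im,(800,600)))
E
```

```text
[0.42048002 0.34073018 0.28274805] [-0.14338548  0.3310229  -0.50234644] 0.08570419040599975
296 [100, 112, 145, 181, 185, 184, 183, 171, 128, 54, 31, 67, 135, 181, 187, 187, 185] [ 0.4618 -0.0415  0.158 ]
300 [101, 112, 144, 177, 181, 184, 184, 182, 156, 66, 32, 59, 133, 185, 185, 188, 187] [ 0.4617 -0.0537  0.158 ]
304 [91, 110, 142, 178, 182, 182, 186, 184, 158, 82, 34, 50, 113, 166, 183, 188, 186] [ 0.4628 -0.0658  0.158 ]
308 [93, 109, 138, 174, 181, 181, 186, 186, 163, 89, 37, 53, 107, 163, 185, 187, 185] [ 0.4628 -0.0779  0.158 ]
312 [73, 110, 134, 169, 178, 181, 184, 185, 173, 128, 54, 46, 84, 147, 183, 187, 185] [ 0.4644 -0.0901  0.158 ]
316 [68, 72, 90, 137, 174, 180, 182, 184, 174, 134, 58, 38, 64, 135, 183, 186, 186] [ 0.4684 -0.1021  0.158 ]
320 [110, 112, 119, 153, 176, 180, 180, 184, 181, 160, 68, 29, 56, 129, 182, 187, 186] [ 0.4589 -0.1144  0.158 ]
324 [76, 114, 142, 168, 177, 179, 179, 182, 183, 164, 82, 35, 48, 105, 162, 185, 186] [ 0.4622 -0.1265  0.158 ]
328 [59, 96, 126, 149, 170, 168, 166, 170, 169, 155, 96, 42, 45, 85, 148, 183, 187] [ 0.4649 -0.1386  0.158 ]
[112, 128, 164, 180, 180, 181, 179, 169, 110, 53, 44, 67, 127, 175, 179, 179, 183, 182, 183, 185, 184, 184, 185, 184, 186, 185, 185, 185, 186, 186, 185, 184, 184, 184, 184, 182, 182, 182, 180, 180, 180, 180, 179, 179, 179, 179, 178, 178, 166, 100, 49, 41, 69, 128, 173, 178, 177, 178, 178, 178, 178, 176, 177, 178, 178]
bar from lid [ 0.4567176 -0.083767 ]
shift [-0.0686  0.4205  0.022 ] yaw -73.7
```

View pics/c6.png

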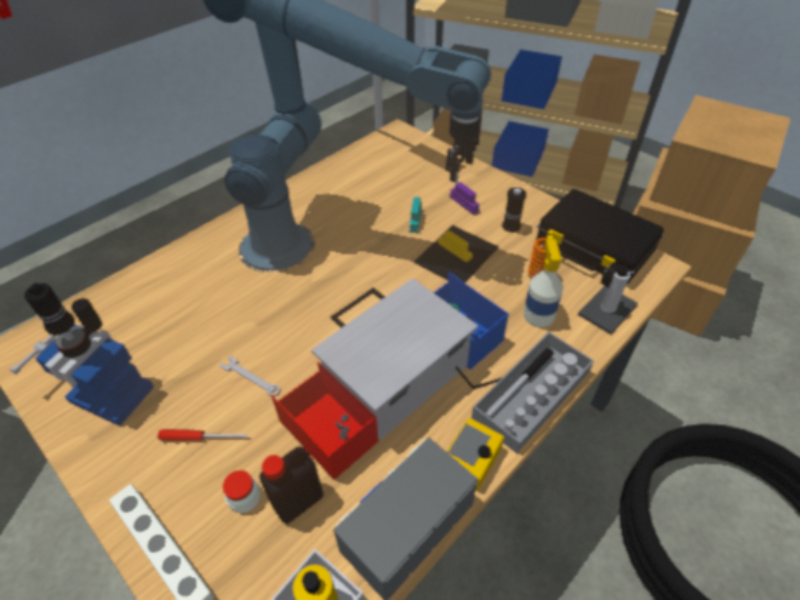

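The scraper stands alone on the mat near px (455,245), and the chips are in the bin. The bar is at about x=0.457, y=-0.084. Next I'll approach it with a narrowed opening.

Request:
{"method": "jog_arm", "body": {
  "commands": [
    [-0.069,0.42,0.02,-8,0.4],
    [-0.069,0.42,0.02,-16,0.4],
    [-0.069,0.42,0.02,-24,0.4],
    [-0.069,0.42,0.02,-32,0.4],
    [-0.069,0.42,0.02,-40,0.4],
    [-0.069,0.42,0.02,-48,0.4],
    [-0.069,0.42,0.02,-56,0.4],
    [-0.069,0.42,0.02,-64,0.4],
    [-0.069,0.42,0.02,-72,0.4],
    [-0.069,0.42,0.02,-73.7,0.4],
    [-0.069,0.42,0.02,-73.7,0.4],
    [-0.069,0.42,0.02,-73.7,0.4]
  ]
}}

```text
time: 13.75
tcp_pos: [0.4525, -0.0844, 0.2596]
ee_rot: [-0.001, 0.724, 0.69, -0.0]
contact_force: [0.3, 0.4, 0.4]
gripper_width: 0.0341
gripper_force: 0.0
```

Request:
{"method": "jog_arm", "body": {
  "commands": [
    [0,0,0,0,0.4],
    [0,0,0,0,0.4]
  ]
}}

```text
time: 13.95
tcp_pos: [0.4528, -0.083, 0.26]
ee_rot: [-0.0, 0.722, 0.692, 0.0]
contact_force: [0.7, -0.2, -0.1]
gripper_width: 0.0339
gripper_force: 0.0
```

```bash
python3 - <<'E'
from h import *
s=arm.observe();print(s["tcp_pos"],s["contact_force"],s["gripper_width"]);go(.457,-.084,.138,87.8)
a=cr(cv2.cvtColor(arm.camera("top"),4),235,375,140,240,5);b=cr(cv2.cvtColor(arm.camera("scene"),4),190,330,160,260,5)
cv2.imwrite("pics/c7.png",cv2.resize(np.vstack([a,b]),(420,600)))
E
```

```text
[ 0.45277616 -0.08295427  0.25997972] [ 0.72143104 -0.18164268 -0.12791676] 0.033882995670665744
shift [-0.0009  0.0043  0.122 ] yaw -0.3
```

View pics/c7.png

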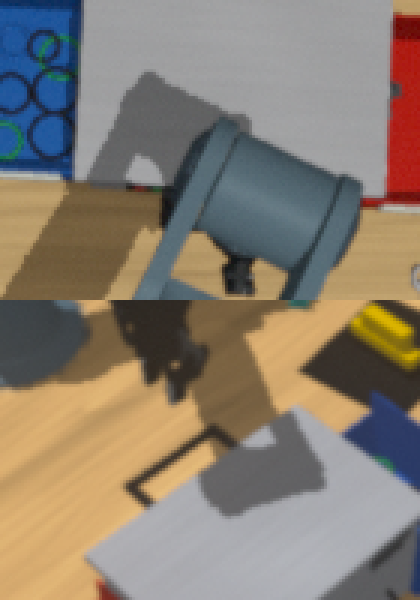

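The gripper is above the bar and lined up with it across the bar's axis. I'll go down with a 4 mm correction.

Request:
{"method": "jog_arm", "body": {
  "commands": [
    [-0.001,0.004,0.04,0,0.4],
    [-0.001,0.004,0.07,0,0.4],
    [-0.001,0.004,0.09,0,0.4],
    [-0.001,0.004,0.105,0,0.4],
    [-0.001,0.004,0.115,0,0.4],
    [-0.001,0.004,0.122,0,0.4],
    [-0.001,0.004,0.122,0,0.4]
  ]
}}

```text
time: 14.75
tcp_pos: [0.4565, -0.0849, 0.1375]
ee_rot: [-0.001, 0.722, 0.692, -0.0]
contact_force: [0.4, -0.2, 0.3]
gripper_width: 0.0343
gripper_force: 0.0
```

Request:
{"method": "jog_arm", "body": {
  "commands": [
    [0,0,0,0,0],
    [0,0,0,0,0],
    [0,0,0,0,0],
    [0,0,0,0,0],
    [0,0,0,0,0],
    [0,0,0,0,0]
  ],
  "squeeze": 40
}}

```text
time: 15.35
tcp_pos: [0.456, -0.0854, 0.1389]
ee_rot: [-0.001, 0.722, 0.692, -0.001]
contact_force: [-5.3, -0.3, 4.7]
gripper_width: 0.0108
gripper_force: 39.0
```

Request:
{"method": "jog_arm", "body": {
  "commands": [
    [0,0.0003,-0.009,0,0],
    [0,0.001,-0.017,0,0],
    [0,0.002,-0.026,0,0],
    [0,0.003,-0.034,0,0],
    [0,0.005,-0.043,0,0],
    [0,0.0066,-0.051,0,0],
    [0,0.009,-0.06,0,0],
    [0,0.011,-0.068,0,0],
    [0,0.014,-0.076,0,0],
    [0,0.017,-0.084,0,0],
    [0,0.0203,-0.092,0,0],
    [0,0.0238,-0.1,0,0]
  ]
}}

```text
time: 16.55
tcp_pos: [0.4786, -0.0861, 0.2386]
ee_rot: [-0.002, 0.722, 0.692, -0.002]
contact_force: [-10.8, -1.2, 1.8]
gripper_width: 0.0105
gripper_force: 38.9
```

Request:
{"method": "jog_arm", "body": {
  "commands": [
    [0,0.0038,-0.0077,0,0],
    [0,0.0079,-0.0153,0,0],
    [0,0.0123,-0.0227,0,0],
    [0,0.0169,-0.03,0,0],
    [0,0.0218,-0.0371,0,0],
    [0,0.0269,-0.0441,0,0],
    [0,0.0323,-0.0508,0,0],
    [0,0.0378,-0.0574,0,0],
    [0,0.0437,-0.0638,0,0],
    [0,0.0482,-0.0684,0,0],
    [0,0.0528,-0.0729,0,0],
    [0,0.0528,-0.0729,0,0]
  ]
}}

```text
time: 17.75
tcp_pos: [0.5324, -0.0881, 0.3158]
ee_rot: [-0.001, 0.722, 0.692, -0.001]
contact_force: [-16.3, 2.2, 14.2]
gripper_width: 0.0104
gripper_force: 39.6
```

Request:
{"method": "jog_arm", "body": {
  "commands": [
    [0,0,0,0,0],
    [0,0,0,0,0],
    [0,0,0,0,0],
    [0,0,0,0,0],
    [0,0,0,0,0]
  ]
}}

```text
time: 18.25
tcp_pos: [0.5319, -0.0881, 0.3153]
ee_rot: [-0.001, 0.722, 0.692, -0.001]
contact_force: [-15.8, 2.6, 13.6]
gripper_width: 0.0105
gripper_force: 39.6
```

```bash
python3 - <<'E'
from h import *
s=arm.observe();print(s["tcp_pos"],s["contact_force"],s["gripper_width"],s["gripper_force"],np.abs(s["joint_vel"]).max())
H=np.array([.6036,-.0895])+.1*np.array([.9992,-.039])
g=s["tcp_pos"][2]+.0187-.152; r=.9992*(H[0]-s["tcp_pos"][0])
print("lid angle est",np.degrees(np.arctan2(g,r))-1.4)
cv2.imwrite("pics/c8.png",cv2.resize(cr(cv2.cvtColor(arm.camera("scene"),4),170,370,120,320,3),(600,600)))
E
```

```text
[ 0.53185978 -0.08811324  0.31532566] [-15.83081632   2.57435561  13.63352753] 0.010468569672466734 39.63289797306061 0.0016711102567253469
lid angle est 45.301569237393096
```

View pics/c8.png

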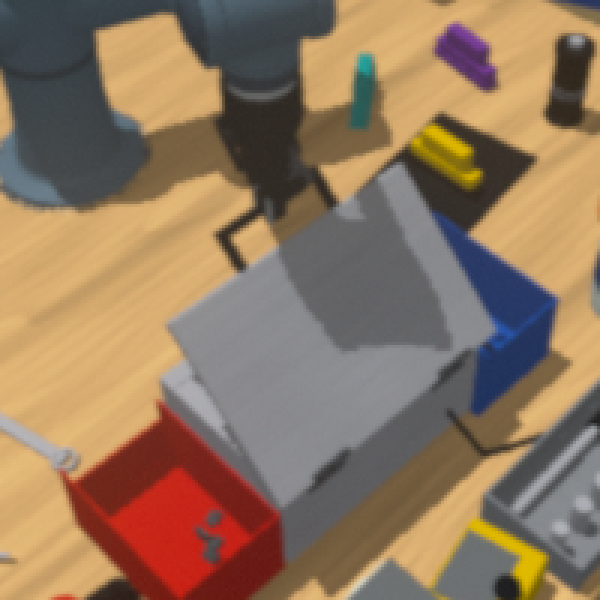

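The lid stands at roughly 45° in the grip, the chips are in the bin, and the scraper is on the mat. I'll check the angle against the lid's raised front corner at full-image px (226,228), and hand in if they agree.

```bash
python3 - <<'E'
from h import *
ex=np.array([.9992,-.039,0]);ey=np.array([.039,.9992,0]);ez=np.array([0,0,1.])
H=np.array([.6036,-.0895,.152])+.1*ex
e=[]
for a in range(39,52,2):
    t=np.radians(a);q=[]
    for y,px in((-.158,(226,228.3)),(.158,(303,174))):
        p=H+ey*y-.207*(ex*np.cos(t)-ez*np.sin(t))+.012*(ex*np.sin(t)+ez*np.cos(t))
        q.append(np.round(np.array(proj("scene",p))-px,1).tolist())
    e.append(np.linalg.norm(q));print(a,q,e[-1])
if 42<=39+2*int(np.argmin(e))<=48: print(arm.job_done())
E
```

```text
39 [[-2.7, -0.1], [-2.1, 1.2]] 3.626292872893749
41 [[-1.8, -0.3], [-0.9, 0.8]] 2.1863211109075444
43 [[-0.9, -0.4], [0.3, 0.4]] 1.104536101718726
45 [[0.1, -0.5], [1.6, 0.1]] 1.6822603841260722
47 [[1.1, -0.5], [2.9, -0.2]] 3.1480152477394383
49 [[2.2, -0.4], [4.2, -0.3]] 4.767598976424087
51 [[3.3, -0.2], [5.6, -0.5]] 6.522269543648131
the job is handed in; nothing more can be done
None
```

The job is handed in, but no verdict came back: the camera shows the four chips in the red bin, the scraper let go on its mat, and the lid held still by its handle at about 44–45°.

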